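Set up the folding cookbook stand and lock its foot at the clip

TASK

Set up the folding cookbook stand for the cook at the chopping board: lift the folded panel by its handle until it stands back against its stop and let go of it, then take hold of the sliding foot and draw it out along the rail, cam lever still open, until its pointer is level with the brass clip. Holding the foot there, squeeze its cam lever fully shut, and finish while still holding: the foot and its shut lever stay firmly pinched in the gripper with the pointer at the clip, nothing is let go. Leave the pepper mill, salt shaker and egg timer standing where they are.

Things in the scene. Friction and masses are not known exactly. Their poses are not given: they have to be found in the camera images.
- stand: Fixed wooden base of the folding cookbook stand. Origin on the worktop (z = 0) under the hinge line; +x along the aluminium rail from hinge to foot, +y parallel to the hinge line, z up. Base: x = -25 to 320 mm, y = -75 to 75, top z = 12; rail 12 wide, top z = 22. A 16 mm wide strut joins the panel's back (pin 110 mm from the hinge) and the foot, so both move together.
- panel_hinge (a point): Middle of the panel's hinge line, at stand frame (0, 0, 44) mm; the hinge line runs along stand y.
- panel (a joint): Angle of the reading panel, rad: 0 = folded flat over the rail (start), 1.83 = back against its stop, past upright, where it stays when let go (foot pin then 44 mm from the hinge line). 1.31 with the pin at 110 mm, 0.98 at 165 mm. Panel 220 mm wide, 9 thick, 170 long without handle, about 0.45 kg, falls when let go in between; a book ledge stands 25 mm up at its hinge end.
- panel_handle (a point): Grip point in the handle, a flat tongue in the middle of the panel's free end: 26 mm wide (along stand y), 9 thick, 50 long. Point in its mid-plane, 202 mm from the hinge line, 32 past the panel's end shoulder, 18 from the tongue's end. Folded it lies at z = 44 mm, strut under it (top z = 38). Pinched on its side edges (fingers closing along stand y) it swivels between the pads as the panel rises.
- foot: Sliding aluminium foot on the rail. Axes as the stand's; origin at stand z = 0, y = 0 under the strut pin. Finger waist x = 24 to 54 mm, z = 24 to 50; solid grooved side y = +10, between nose (x = -12 to 24, y to 18) and end flange (x = 54 to 63, y to 21); top z = 52. Cam lever on the -y side. Until the lever is shut the leaning panel pushes it outwards (+x) with 0.5 to 2 N; let go, it runs out.
- foot_grip (a point): At foot frame (38, 0, 40) mm: middle of the finger waist, at the height to grip; fingers close along stand y, one on the solid side, one on the lever. With fingertips 19 mm past the TCP, a TCP under 33 mm above the worktop would touch the base.
- lever (a joint): Cam lever angle, rad: 0 = open (starts 0 to 0.1), 0.60 = shut on its end stop. Upright pivot at foot frame (6, -14.5) mm; lever 7 mm thick, z = 27 to 49, points to the foot's end. Shut by pressing it towards the foot (+y); stays where left. 7 N at 40 mm from the pivot starts it, about 12 N shuts it (its eccentric bites on the rail's flank): a pinch of 3 to 5 N leaves it open, 20 to 30 N shuts it.
- lever_tip (a point): Outer face of the lever's round tip, 48 mm from the pivot, z = 38 mm. At foot y = -46 mm when open, -20 when shut; over both sides the foot then measures 56 and 30 mm at the tip, 47 and 28 at the waist's middle. The foot cannot go sideways, so evenly closing fingers need the hand to follow: the middle between solid side and lever lies at y = -17 mm open, -4 shut.
- foot_mark (a point): Tip of the foot's dark pointer, on the -y (lever) side, at foot frame (30, -35.5, 15.5) mm, just above the scale strip.
- index_clip: Small brass clip hooked over the -y edge of the base at the scale, 10 mm wide, top at z = 17.5 mm. Axes as the stand's; origin on the clip's centre line, 12 mm above the worktop, at stand y = -57.5 mm, stand x = 140 to 195 mm. The pointer is level with the clip when foot_mark and clip have the same position along stand x.
- pepper_mill: Wooden pepper mill, 58 mm wide, 170 mm tall, standing loose behind the stand; origin at the centre of its underside.
- salt_shaker: Salt shaker, 44 mm wide, 90 mm tall, standing loose behind the stand; origin at the centre of its underside.
- egg_timer: Round egg timer, 59 mm wide, 52 mm tall, standing loose to the left of the stand; origin at the centre of its underside.

How it is judged:
By the outcome, as a careful person would: the job done as asked, in the order asked, and still so for the second after the job is handed in, while the arm keeps its last pose, push and grip.
It also fails if it takes over 64 s, if anything falls off the work surface, if the arm or the gripper's body presses on something with over 40 N, if the wrist force passes 120 N, or if a joint passes its speed limit or range.

ROBOT

A 6-joint arm with a two-finger parallel gripper is mounted at the origin on a cart in front of the work surface, level with it; the furniture and walls round the work are solid. World frame = base frame: x ahead of the robot, y to its left, z up, the work surface at z = 0. Lengths are in m, angles in rad, forces in N, time in s.
With the tool pointing down it reaches from about 0.35 to 0.975 m from the base axis. Payload 4.9 kg.
Tool frame: the origin (TCP) lies between the finger pads, 19 mm behind the fingertips; this is the grasp point; z points along the fingers, y is the line along which they close (so a half turn about z gives the same grasp; the last joint's range is limited). The gripper opens to 85 mm and grips with 20 to 120 N. Pads are 22 mm wide; open, the fingers measure 114 mm over their backs; the gripper's body (76 mm by 85 mm) begins 54 mm behind the grasp point. The pads swing forward as they close: fully open they stand 13 mm farther back than shut.
Start: joints at [1.01, 0.053, 1.613, -0, 1.476, -0.119], TCP at [0.267, 0.565, 0.25] pointing down, gripper open.
Joint ranges: [-3.01, 3.01], [-1.01, 2.22], [0.06, 2.58], [-1.02, 4.17], [0.09, 2.62], [-3.14, 3.14]. Speed limits (rad/s): [2.57, 2.57, 3.14, 3.14, 3.14, 3.14].

INTERFACE

Orientations are given as a rotation vector (axis times angle).
In Python, from station import ctrl, optics gives the robot as it stands. The module is installed in compiled form; this text tells all that it offers.
- The arm moves only by the shell command python3 -m handwheel 'ROWS' [OPENING] [FORCE]. ROWS is JSON, one flat list of numbers, 6 for each row, row after row: the shift along the tool's x, y, z in m, then the turn, a rotation vector about the tool's x, y, z in degrees. A call has 1 to 20 rows; each row shifts and turns the commanded pose from where the row before left it, along the tool's axes as they then stand; what a row does not reach is not made up. A row lasts 1/10 s, in which the tool goes at most 50 mm and 8.59 degrees, less where a joint would pass 70% of its speed; a pose out of reach is approached as far as the arm can. A call is refused whole if a number of a shift passes 0.05 or a number of a turn 8.59, either way. A call with a gripper value outside its range is refused whole. OPENING is the closure, from 0 (fully open) to 1 (shut), set as the call begins (- or left out, the last holds). The fingers move at their own pace and stop on an object; FORCE is the grip in N (left out, the last holds). Time passes only in rows, so rows that do not move let the fingers close. It gives the time, the measured TCP pose, the force and the opening at its end, in the units of the state.
- ctrl.get_obs(): the state, without advancing time (a new reading comes with each control period).
- optics.get_image(name): name is "scene" or "side" or "wrist"; returns (picture, depth): 480x640x3 uint8, red, green, blue; 480x640 float32, m along the optical axis (not along the pixel's ray), 0 where there is no reading.
- optics.get_calibration(name): a dict with "fovy" (degrees; the focal length in pixels is half the picture's height over the tangent of half this angle, whatever the lens; pixels are square), "cx", "cy" (the principal point, pixels), "k1" (the pictures are not rectified: a ray, as slopes to the right and down, at radius r is drawn at 1 + k1 r^2 times it, then the intrinsics apply), "rvec" (rotation vector, rad) and "tvec" (3), from world to camera coordinates, as OpenCV has them; the wrist camera has in their place "mount" (4x4, takes a point from camera to tool coordinates, whose origin is the TCP and whose axes are the flange's). Camera axes: x right, y down, z forward; pixel columns grow to the right and rows downward; lengths in m; the calibration is good to about 2 mm. A picture is of the moment at which its call begins: read the wrist's pose just before it. get_calibration takes no time and is no camera call.
- ctrl.finish_job(): hands the job in, once; it reports no verdict.
The state is a dict: "t": time; "q": joint angles; "dq": joint speeds; "effort": joint torques, N m; "tool_pos": TCP position; "tool_rot": TCP orientation; "contact_force": force on the tool from outside, world axes, zero at the start; "wrist_torque": the same for the moment, N m; "opening": finger opening in m.
Only numpy, scipy, OpenCV 4.12 (cv2) and the standard library are available. Lean on these libraries where they do the work, as an engineer would, in place of code of your own. Each camera call takes 0.05 s, during which the arm holds its last target. There are 200 camera calls.

## Working session

There is one attempt and no reset: what is moved stays moved. The work goes in short steps, Python scripts to look and compute and a shell command to move; the robot and the scene stay as the last step left them, time stands still between calls to the robot, and variables do not carry over. Pictures are saved under pics/ and viewed, on a budget of 10 in all, crops included, one or two more only if the job needs it, and the job is handed in when it is done.

```bash
mkdir -p pics
cat > h.py <<'E'
import numpy as np, cv2
from scipy.spatial.transform import Rotation as R
from station import ctrl, optics
def K(c):
    f=240/np.tan(np.radians(c['fovy'])/2); return np.array([[f,0,c['cx']],[0,f,c['cy']],[0,0,1]])
def grab(n):
    o=ctrl.get_obs(); im,d=optics.get_image(n); c=optics.get_calibration(n)
    if n=='wrist':
        T=np.eye(4);T[:3,:3]=R.from_rotvec(o['tool_rot']).as_matrix();T[:3,3]=o['tool_pos'];C=T@np.array(c['mount'])
    else:
        A=np.eye(4);A[:3,:3]=R.from_rotvec(np.ravel(c['rvec'])).as_matrix();A[:3,3]=np.ravel(c['tvec']);C=np.linalg.inv(A)
    np.savez(f'{n}.npz',im=im,d=d,C=C,K=K(c),k1=c['k1'])
    return im,d
def ld(n): return dict(np.load(f'{n}.npz'))
def rays(s,uv):
    uv=np.asarray(uv,float).reshape(-1,1,2)
    p=cv2.undistortPoints(uv,s['K'],np.array([float(s['k1']),0,0,0,0])).reshape(-1,2)
    return np.c_[p,np.ones(len(p))]
def onplane(s,uv,z):
    r=rays(s,uv)@s['C'][:3,:3].T; o=s['C'][:3,3]; return o+r*((z-o[2])/r[:,2])[:,None]
def bydepth(s,uv):
    uv=np.asarray(uv).reshape(-1,2).astype(int); d=s['d'][uv[:,1],uv[:,0]]
    return (rays(s,uv)*d[:,None])@s['C'][:3,:3].T+s['C'][:3,3]
def proj(s,P):
    Ci=np.linalg.inv(s['C']); P=np.atleast_2d(P)
    return cv2.projectPoints(P.astype(float),cv2.Rodrigues(Ci[:3,:3])[0],Ci[:3,3],s['K'],np.array([float(s['k1']),0,0,0,0]))[0].reshape(-1,2)
def save(im,name): cv2.imwrite(f'pics/{name}.png',im[...,::-1])
E
python3 - <<'E'
from h import *
a,_=grab('scene');b,_=grab('side');c,_=grab('wrist')
im=np.vstack([np.hstack([a,b])])
save(cv2.resize(im,(800,300),interpolation=cv2.INTER_AREA),'both0'); save(a,'scene0')
o=ctrl.get_obs();print(o['t'],o['tool_rot'],o['opening'])
for n in('scene','side','wrist'):print(n,ld(n)['C'].round(3).tolist())
E
```

```text
0.15 [-6.88207307e-01 -3.06471113e+00  2.37929265e-03] 0.08519001830200588
scene [[0.75, -0.475, 0.46, 0.002], [-0.661, -0.556, 0.504, -0.415], [0.017, -0.682, -0.731, 0.965], [0.0, 0.0, 0.0, 1.0]]
side [[0.876, -0.313, 0.367, 0.161], [-0.482, -0.555, 0.678, -0.581], [-0.008, -0.771, -0.637, 0.786], [0.0, 0.0, 0.0, 1.0]]
wrist [[0.427, 0.867, 0.256, 0.203], [0.904, -0.409, -0.123, 0.595], [-0.002, 0.284, -0.959, 0.373], [0.0, 0.0, 0.0, 1.0]]
```

View pics/scene0.png

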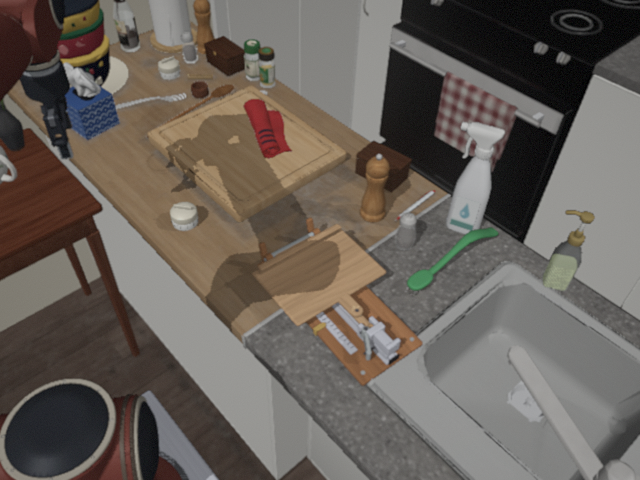

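View pics/both0.png

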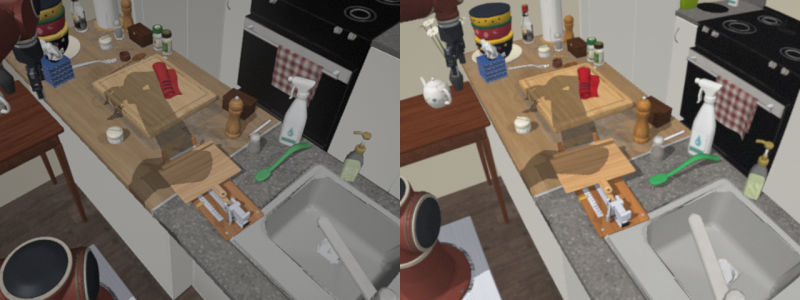

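Run:
```python
from h import *
for n in('scene','side'):
    s=ld(n); v,u=np.mgrid[0:480,0:640]; uv=np.c_[u.ravel(),v.ravel()]
    P=bydepth(s,uv); ok=(s['d'].ravel()>0)
    hsv=cv2.cvtColor(s['im'],cv2.COLOR_RGB2HSV).reshape(-1,3)
    m=ok&(P[:,2]>.040)&(P[:,2]<.056)
    m=m.reshape(480,640).astype(np.uint8)
    m=cv2.morphologyEx(m,cv2.MORPH_OPEN,np.ones((3,3),np.uint8))
    k,l,st,ce=cv2.connectedComponentsWithStats(m)
    for i in np.argsort(-st[1:,4])[:4]+1:
        p=onplane(s,uv[l.ravel()==i],.0485); r=cv2.minAreaRect((p[:,:2]*1000).astype(np.float32))
        print(n,st[i],'z',np.median(P[l.ravel()==i,2]).round(4),r,cv2.boxPoints(r).round().tolist())
s=ld('scene')
for nm,uv,z in[('corners',[(422,345),(365,380)],.012),('clip',[(318,328)],.0175),('mill base',[(372,217)],0),('salt',[(407,243)],0),('timer',[(184,226)],0)]:
    print(nm,onplane(s,uv,z).round(3).tolist())
crop=s['im'][200:400,230:470]; crop2=ld('side')['im'][200:400,240:440]
save(np.hstack([cv2.resize(crop,(480,400),interpolation=2),cv2.resize(crop2,(320,400)[:1]+(320,),interpolation=2) if 0 else cv2.resize(crop2[:, :160],(320,400),interpolation=2)]),'crop')
```

```text
scene [ 252  230  132   96 6672] z 0.0492 ((523.783203125, 106.7775650024414), (202.5455780029297, 223.40744018554688), 83.29573059082031) [[401.0, 19.0], [623.0, -7.0], [647.0, 194.0], [425.0, 220.0]]
scene [358 317  43  39 681] z 0.0505 ((512.5319213867188, -44.9306755065918), (78.32189178466797, 68.98123931884766), 61.451812744140625) [[464.0, -63.0], [524.0, -96.0], [562.0, -27.0], [501.0, 6.0]]
scene [260 226  56  35 365] z 0.0499 ((534.0603637695312, 234.35089111328125), (29.504302978515625, 137.51254272460938), 85.76680755615234) [[464.0, 225.0], [602.0, 215.0], [604.0, 244.0], [467.0, 254.0]]
scene [172 202  22  15 250] z 0.0442 ((421.56500244140625, 459.23114013671875), (43.48699951171875, 46.021263122558594), 49.67203903198242) [[390.0, 458.0], [425.0, 428.0], [453.0, 461.0], [418.0, 491.0]]
side [ 239  226  138   85 6812] z 0.0495 ((524.2740478515625, 105.73169708251953), (208.6951904296875, 220.72093200683594), 84.66845703125) [[405.0, 12.0], [624.0, -8.0], [644.0, 199.0], [424.0, 220.0]]
side [330 313  40  37 735] z 0.0497 ((510.998291015625, -48.957664489746094), (78.64462280273438, 64.22808074951172), 60.5213737487793) [[464.0, -67.0], [520.0, -99.0], [558.0, -31.0], [502.0, 1.0]]
side [  7 415  77  61 633] z 0.0483 ((14.85915756225586, -47.556304931640625), (135.7794952392578, 53.476478576660156), 18.637958526611328) [[-58.0, -44.0], [-41.0, -95.0], [88.0, -51.0], [71.0, -1.0]]
side [462 226  36  16 204] z 0.0479 ((868.9301147460938, 37.47313690185547), (32.20759201049805, 72.91992950439453), 40.085025787353516) [[833.0, 55.0], [880.0, -1.0], [905.0, 20.0], [858.0, 76.0]]
corners [[0.577, -0.101, 0.012], [0.445, -0.083, 0.012]]
clip [[0.452, 0.051, 0.017]]
mill base [[0.756, 0.205, 0.0]]
salt [[0.757, 0.099, 0.0]]
timer [[0.416, 0.457, 0.0]]
```

View pics/crop.png

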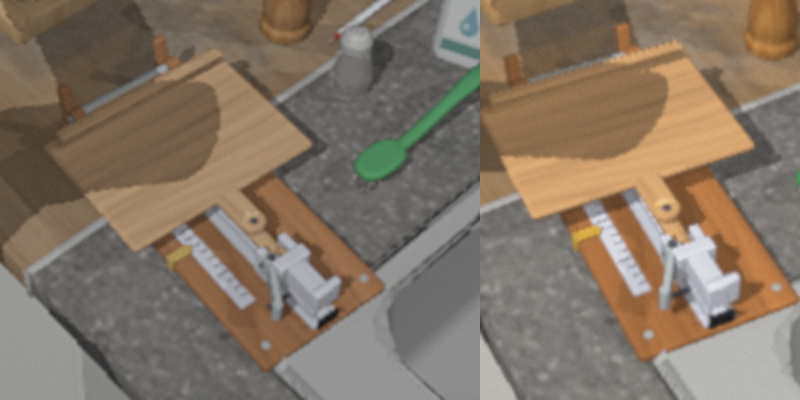

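Run:
```python
from h import *
obs={'scene':[(298.5,324.5),(386,273),(365,383.5),(421,343.5)],'side':[(270,308),(376,274),(324,379),(399,349)]}
M=np.array([[170,-110],[170,110],[320,-75],[320,75]])/1e3
zs=[.0485,.0485,.012,.012]
W=[];S=[]
for n in obs:
    s=ld(n)
    for uv,z,m in zip(obs[n],zs,M): W.append(onplane(s,[uv],z)[0,:2]);S.append(m)
W=np.array(W);S=np.array(S)
a=W-W.mean(0);b=S-S.mean(0)
th=np.arctan2((b[:,0]*a[:,1]-b[:,1]*a[:,0]).sum(),(a*b).sum())
Rm=np.array([[np.cos(th),-np.sin(th)],[np.sin(th),np.cos(th)]]);t=W.mean(0)-Rm@S.mean(0)
print('yaw',np.degrees(th),'origin',t,'resid mm',((S@Rm.T+t-W)*1e3).round(1).tolist())
np.savez('stand.npz',Rm=Rm,t=t)
for n,cl,h in(('scene',(320,329),(356.5,310)),('side',(293.5,318),(333,304))):
    s=ld(n)
    for nm,uv,z in(('clip',cl,.0175),('hole',h,.0485)):
        p=onplane(s,[uv],z)[0];print(n,nm,p.round(4),'stand',((p[:2]-t)@Rm*1e3).round(1))
print('handle world',t+Rm@[.202,0])
# brass mask
for n in('scene','side'):
    s=ld(n);h=cv2.cvtColor(s['im'],cv2.COLOR_RGB2HSV);m=cv2.inRange(h,(18,150,100),(30,255,255));
    m[:300]=0;m[345:]=0;m[:,:280]=0;m[:,340:]=0
    v,u=np.nonzero(m);print(n,len(u),u.mean(),v.mean(),(onplane(s,[(u.mean(),v.mean())],.0165)[0][:2]-t)@Rm*1e3)
o=ctrl.get_obs();print(R.from_rotvec(o['tool_rot']).as_matrix().round(3).tolist(),o['tool_pos'])
```

```text
yaw -94.74376231659596 origin [0.53568238 0.22398554] resid mm [[-3.7, -1.5], [3.9, 0.3], [-5.4, -1.0], [5.9, -3.8], [-6.1, 2.2], [6.6, 2.5], [-4.8, 2.4], [3.6, -1.2]]
scene clip [0.4539 0.0471 0.0175] stand [183.1 -66.9]
scene hole [0.5197 0.0189 0.0485] stand [205.7   1. ]
side clip [0.4549 0.0464 0.0175] stand [183.6 -65.8]
side hole [0.5179 0.0166 0.0485] stand [208.2  -0.5]
handle world [0.51897704 0.02267749]
scene 0 nan nan [nan nan]
side 74 291.7027027027027 317.1621621621622 [179.62397776 -67.640007  ]
[[-0.904, 0.428, -0.001], [0.428, 0.904, -0.001], [0.0, -0.002, -1.0]] [0.26698164 0.56460582 0.24901967]<stdin>:24: RuntimeWarning: Mean of empty slice.
  ret = ret.dtype.type(ret / rcount)
```

```bash
python3 -m handwheel '[-0.0354,-0.0294,0.004,0,0,0,-0.0354,-0.0294,0.004,0,0,0,-0.0354,-0.0294,0.004,0,0,0,-0.0354,-0.0294,0.004,0,0,0,-0.0354,-0.0294,0.004,0,0,0,-0.0354,-0.0294,0.004,0,0,0,-0.0354,-0.0294,0.004,0,0,0,-0.0354,-0.0294,0.004,0,0,0,-0.0354,-0.0294,0.004,0,0,0,-0.0354,-0.0294,0.004,0,0,0,-0.0354,-0.0294,0.004,0,0,0,-0.0354,-0.0294,0.004,0,0,0,-0.0354,-0.0294,0.004,0,0,0]' 0 30
python3 -m handwheel '[0,0,0,0,0,7.7,0,0,0,0,0,7.7,0,0,0,0,0,7.7,0,0,0,0,0,7.7,0,0,0,0,0,7.7,0,0,0,0,0,7.7,0,0,0,0,0,7.7,0,0,0,0,0,7.7,0,0,0,0,0,7.7,0,0,0,0,0,0,0,0,0,0,0,0]'
python3 - <<'E'
from h import *
im,_=grab('wrist'); save(im,'w1'); o=ctrl.get_obs(); print(o['q'],o['contact_force'],o['wrist_torque'])
print(R.from_rotvec(o['tool_rot']).as_matrix().round(3).tolist(),o['tool_pos'])
E
```

```text
t: 1.45
tool_pos: [0.5201, 0.0208, 0.1977]
tool_rot: [-0.689, -3.065, -0.0]
contact_force: [0.5, 0.2, -0.4]
opening: 0.0855
t: 2.55
tool_pos: [0.5196, 0.0227, 0.1977]
tool_rot: [-2.306, -2.133, 0.0]
contact_force: [0.5, -0.4, 0.8]
opening: 0.0854
[-9.94606719e-02 -1.62688928e-01  1.90798342e+00  1.42908857e-05
  1.39660833e+00 -2.12587224e-02] [-0.2593636  -0.1464481   0.19909149] [ 0.01819639 -0.00620045 -0.02710068]
[[0.078, 0.997, -0.0], [0.997, -0.078, 0.0], [0.0, -0.0, -1.0]] [0.51970082 0.0227113  0.19783571]
```

View pics/w1.png

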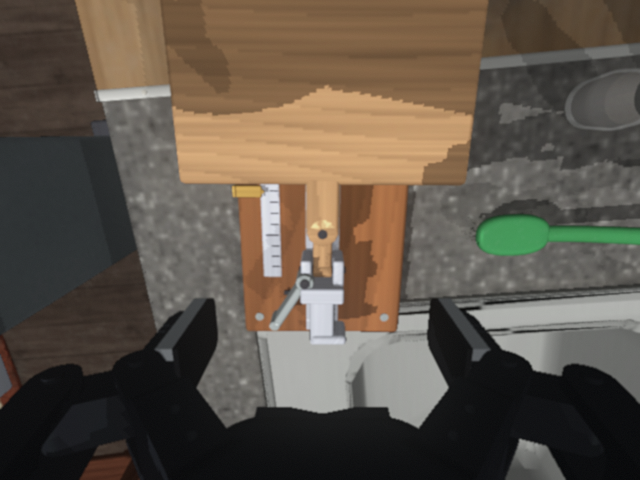

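```bash
cat > fit.py <<'E'
from h import *
s=ld('wrist')
uv=[(181,183),(467,184.5),(247,331),(398,332)];M=np.array([[170,-110],[170,110],[320,-75],[320,75]])/1e3
W=np.array([onplane(s,[p],z)[0,:2] for p,z in zip(uv,[.0485,.0485,.012,.012])])
a=W-W.mean(0);b=M-M.mean(0);th=np.arctan2((b[:,0]*a[:,1]-b[:,1]*a[:,0]).sum(),(a*b).sum())
Rm=np.array([[np.cos(th),-np.sin(th)],[np.sin(th),np.cos(th)]]);t=W.mean(0)-Rm@M.mean(0)
np.savez('stand.npz',Rm=Rm,t=t)
print(np.degrees(th),t,((M@Rm.T+t-W)*1e3).round(1).tolist())
h=cv2.cvtColor(s['im'],cv2.COLOR_RGB2HSV);m=cv2.inRange(h,(15,140,90),(32,255,255));m[:170]=0;m[205:]=0;m[:,:225]=0;m[:,268:]=0
v,u=np.nonzero(m);print('clip px',len(u),u.mean(),v.mean(),v.min(),v.max(),u.min(),u.max())
f=lambda uv,z:((onplane(s,[uv],z)[0,:2]-t)@Rm*1e3).round(1)
print('clip',f((u.mean(),v.mean()),.0175),'hole',f((322,234),.0485),'shoulder/handle edges',f((306,205),.0485),f((338,205),.0485))
o=ctrl.get_obs();A=R.from_rotvec(o['tool_rot']).as_matrix();g=np.r_[t+Rm@[.202,0],.044]
print('handle',g,'tool shift',A.T@(g-o['tool_pos']),'yaw y',np.degrees(np.arctan2(A[1,1],A[0,1])),'want',np.degrees(th)+90)
E
python3 fit.py
```

```text
-94.77405048372698 [0.53922315 0.22595872] [[-1.3, 0.6], [1.2, 0.2], [-1.2, -0.4], [1.2, -0.4]]
clip px 326 247.19018404907976 191.00306748466258 185 197 233 262
clip [181.2 -65.3] hole [210.1  -1.3] shoulder/handle edges [186.8 -13.8] [186.7  11. ]
handle [0.52241139 0.02465952 0.044     ] tool shift [0.00215085 0.00259774 0.15383496] yaw y -4.480783507490901 want -4.774050483726981
```

```bash
python3 -m handwheel '[0.001,0.001,0.019,0,0,0.3,0.001,0.001,0.019,0,0,0,0,0,0.019,0,0,0,0,0,0.019,0,0,0,0,0,0.019,0,0,0,0,0,0.019,0,0,0,0,0,0.019,0,0,0,0,0,0.019,0,0,0,0,0,0,0,0,0]' 0 30
python3 -m handwheel '[0,0,0,0,0,0,0,0,0,0,0,0,0,0,0,0,0,0,0,0,0,0,0,0,0,0,0,0,0,0,0,0,0,0,0,0,0,0,0,0,0,0,0,0,0,0,0,0,0,0,0,0,0,0,0,0,0,0,0,0]' 1 30
python3 - <<'E'
import numpy as np
a=np.linspace(0,1.83,23);p=202*np.c_[np.cos(a),np.sin(a)];d=np.diff(p,axis=0)
print((-d/1000).round(4).tolist())
E
```

```text
t: 3.5
tool_pos: [0.5195, 0.0247, 0.0431]
tool_rot: [-2.31, -2.123, 0.006]
contact_force: [-0.9, -1.2, -0.1]
opening: 0.0853
t: 4.5
tool_pos: [0.52, 0.0247, 0.047]
tool_rot: [-2.311, -2.122, 0.007]
contact_force: [-10.7, 0.1, 12.1]
opening: 0.0252
[[0.0007, -0.0168], [0.0021, -0.0167], [0.0035, -0.0164], [0.0048, -0.0161], [0.0061, -0.0156], [0.0074, -0.0151], [0.0086, -0.0144], [0.0098, -0.0136], [0.0109, -0.0128], [0.0119, -0.0118], [0.0129, -0.0108], [0.0137, -0.0097], [0.0145, -0.0085], [0.0151, -0.0073], [0.0157, -0.006], [0.0161, -0.0047], [0.0165, -0.0033], [0.0167, -0.0019], [0.0168, -0.0005], [0.0168, 0.0009], [0.0166, 0.0023], [0.0164, 0.0036]]
```

```bash
python3 -m handwheel '[0.0007,-0.001,-0.0168,0,0,0,0.0021,-0.001,-0.0167,0,0,0,0.0035,0,-0.0164,0,0,0,0.0048,0,-0.0161,0,0,0,0.0061,0,-0.0156,0,0,0,0.0074,0,-0.0151,0,0,0,0.0086,0,-0.0144,0,0,0]'
python3 -c "
from h import *
o=ctrl.get_obs();z=np.load('stand.npz');p=o['tool_pos'];s=(p[:2]-z['t'])@z['Rm']
print('stand',s,'r',np.hypot(s[0],p[2]-.044),'ang',np.arctan2(p[2]-.044,s[0]),o['contact_force'],o['opening'])"
```

```text
t: 5.2
tool_pos: [0.5227, 0.0582, 0.1579]
tool_rot: [2.315, 2.124, -0.001]
contact_force: [1.9, 1.4, -6.5]
opening: 0.0253
stand [ 0.16852788 -0.00250818] r 0.20340467919867633 ang 0.5943102520954615 [ 1.86841665  1.38083271 -6.48178667] 0.025339973480354726
```

Panel is following (angle 0.59, radius correct). Continue.

```bash
python3 -m handwheel '[0.0098,0,-0.0136,0,0,0,0.0109,0,-0.0128,0,0,0,0.0119,0,-0.0118,0,0,0,0.0129,0,-0.0108,0,0,0,0.0137,0,-0.0097,0,0,0,0.0145,0,-0.0085,0,0,0,0.0151,0,-0.0073,0,0,0,0.0157,0,-0.006,0,0,0,0.0161,0,-0.0047,0,0,0,0.0165,0,-0.0033,0,0,0,0.0167,0,-0.0019,0,0,0,0.0168,0,-0.0005,0,0,0,0.0168,0,0.0009,0,0,0,0.0166,0,0.0023,0,0,0,0.0164,0,0.0036,0,0,0,0,0,0,0,0,0]'
python3 -c "
from h import *
o=ctrl.get_obs();z=np.load('stand.npz');p=o['tool_pos'];s=(p[:2]-z['t'])@z['Rm']
print('stand',s,'r',np.hypot(s[0],p[2]-.044),'ang',np.arctan2(p[2]-.044,s[0]),o['contact_force'],o['opening'])
a,_=grab('scene');b,_=grab('side');save(np.hstack([a[100:400,200:500],b[100:400,200:500]]),'up')"
```

```text
t: 6.8
tool_pos: [0.5416, 0.2812, 0.2423]
tool_rot: [-2.31, -2.125, -0.005]
contact_force: [-5.2, 1.9, 5.0]
opening: 0.0251
stand [-0.05522175 -0.00226011] r 0.20588169783661237 ang 1.8423419881982586 [-5.23821564  1.86011428  5.01167542] 0.02511797481258343
```

View pics/up.png

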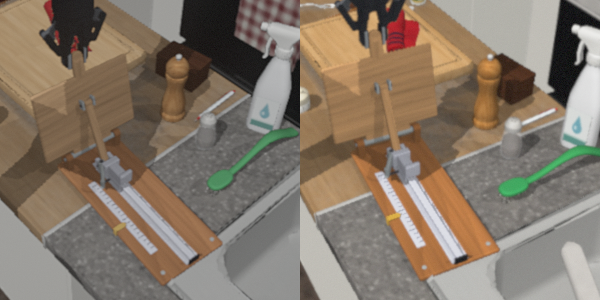

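```bash
python3 -m handwheel '[0.003,0,0.0008,0,0,0,0.003,0,0.0008,0,0,0,0,0,0,0,0,0]'
python3 -c "
from h import *
o=ctrl.get_obs();z=np.load('stand.npz');p=o['tool_pos'];s=(p[:2]-z['t'])@z['Rm']
print('ang',np.arctan2(p[2]-.044,s[0]),o['contact_force'])"
```

```text
t: 7.2
tool_pos: [0.5419, 0.2845, 0.2414]
tool_rot: [-2.313, -2.124, -0.001]
contact_force: [-7.2, -1.5, 7.5]
opening: 0.0251
ang 1.8590339710065282 [-7.1798195  -1.52238927  7.47607473]
```

```bash
python3 -m handwheel '[0.002,0,0,0,0,0,0.002,0,0,0,0,0,0,0,0,0,0,0]'
python3 -m handwheel '[0,0,0,0,0,0,0,0,0,0,0,0,0,0,0,0,0,0,0,0,0,0,0,0,0,0,0,0,0,0,0,0,0,0,0,0,0,0,0,0,0,0,0,0,0,0,0,0]' 0 30
python3 -m handwheel '[0,0,-0.02,0,0,0,0,0,-0.025,0,0,0,0,0,-0.025,0,0,0,0,0,-0.025,0,0,0,-0.01,0,-0.01,0,0,0,-0.03,0,0,0,0,0,-0.03,0,0,0,0,0,-0.03,0,0,0,0,0,-0.03,0,0,0,0,0,0,0,0,0,0,0]'
python3 -c "
from h import *
o=ctrl.get_obs();z=np.load('stand.npz');p=o['tool_pos'];s=(p[:2]-z['t'])@z['Rm'];print('stand',s,p)
w,_=grab('wrist');b,_=grab('side');save(np.hstack([cv2.resize(w,(400,300)),b[100:400,200:500]]),'rel')"
```

```text
t: 7.5
tool_pos: [0.5419, 0.2847, 0.2413]
tool_rot: [2.313, 2.12, -0.011]
contact_force: [-9.0, -14.0, 9.7]
opening: 0.0253
t: 8.3
tool_pos: [0.5426, 0.2874, 0.2396]
tool_rot: [-2.315, -2.124, -0.0]
contact_force: [-0.1, 0.5, 0.1]
opening: 0.0854
t: 9.3
tool_pos: [0.531, 0.1546, 0.3438]
tool_rot: [2.319, 2.119, -0.002]
contact_force: [-0.5, -0.1, -0.7]
opening: 0.0854
stand [ 0.07176259 -0.00223829] [0.53102007 0.15463138 0.3438193 ]
```

View pics/rel.png

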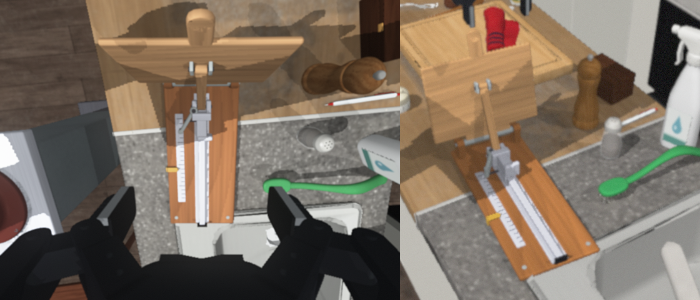

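```bash
python3 -m handwheel '[-0.005,-0.0085,0.034,0,0,0,-0.005,-0.0085,0.034,0,0,0,0,0,0.034,0,0,0,0,0,0.034,0,0,0,0,0,0.034,0,0,0,0,0,0,0,0,0]'
python3 -c "
from h import *
w,_=grab('wrist');o=ctrl.get_obs();z=np.load('stand.npz');p=o['tool_pos'];st=(p[:2]-z['t'])@z['Rm'];print('stand',st,p)
s=ld('wrist')
P=lambda x,y,h:np.r_[z['t']+z['Rm']@[x/1e3,y/1e3],h/1e3]
u=proj(s,[P(82,0,52),P(98,21,50),P(107,21,50),P(107,-10,50),P(320,-75,12),P(320,75,12),P(181,-57.5,17.5)]);print(u.round(1).tolist())
save(w,'foot')"
```

```text
t: 10.0
tool_pos: [0.5097, 0.1495, 0.1683]
tool_rot: [-2.308, -2.121, 0.015]
contact_force: [-0.5, -0.9, -1.3]
opening: 0.0856
stand [ 0.07825619 -0.02116001] [0.51162356 0.1497351  0.17170919]
[[354.8, 243.0], [383.2, 263.4], [382.6, 275.0], [340.0, 274.9], [270.4, 458.6], [421.5, 460.2], [283.1, 338.9]]
```

View pics/foot.png

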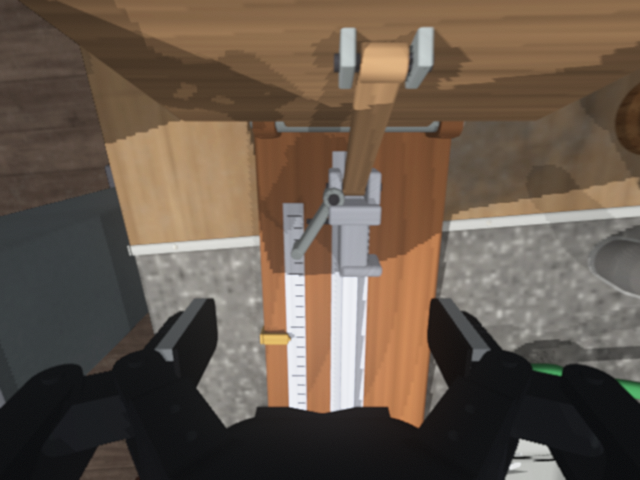

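```bash
python3 -m handwheel '[0,0,0.03,0,0,0,0,0,0.03,0,0,0,0,0,0.03,0,0,0,0,0,0.025,0,0,0,0,0,0.018,0,0,0,0,0,0,0,0,0,0,0,0,0,0,0]'
python3 -c "
from h import *
o=ctrl.get_obs();z=np.load('stand.npz');p=o['tool_pos'];st=(p[:2]-z['t'])@z['Rm'];print('stand',st,p,o['contact_force'])"
python3 -m handwheel '[0,0,0,0,0,0,0,0,0,0,0,0,0,0,0,0,0,0,0,0,0,0,0,0]' 0.2 20
python3 -m handwheel '[0,0,0,0,0,0,0,0,0,0,0,0,0,0,0,0,0,0,0,0,0,0,0,0]' 0.35 20
```

```text
t: 10.75
tool_pos: [0.5153, 0.1498, 0.0437]
tool_rot: [2.313, 2.124, 0.004]
contact_force: [-0.3, -0.3, 0.1]
opening: 0.0855
stand [ 0.07785005 -0.01753325] [0.51527154 0.14983799 0.04370952] [-0.2958902  -0.29066917  0.13174774]
t: 11.15
tool_pos: [0.5142, 0.1494, 0.0423]
tool_rot: [2.314, 2.124, 0.002]
contact_force: [0.2, -0.7, 0.3]
opening: 0.0683
t: 11.55
tool_pos: [0.5197, 0.1491, 0.0451]
tool_rot: [2.309, 2.116, 0.018]
contact_force: [13.3, -2.1, -0.3]
opening: 0.0557
```

```bash
python3 -m handwheel '[0,0,0,0,0,0,0,0,0,0,0,0,-0.0025,0,0.001,0,0,0,-0.0025,0,0.001,0,0,0,0,0,0,0,0,0]' 0.1 20
cat > av.py <<'E'
from h import *
o=ctrl.get_obs();z=np.load('stand.npz')
import subprocess
P=[];F=[];G=[];E_=[]
for i in range(6):
    optics.get_image('wrist');o=ctrl.get_obs();P.append(o['tool_pos']);F.append(o['contact_force']);G.append(o['opening']);E_.append(R.from_rotvec(o['tool_rot']).as_matrix())
P=np.array(P);p=P.mean(0);st=(p[:2]-z['t'])@z['Rm']*1e3
A=R.from_matrix(np.array(E_)).mean().as_matrix();print(o['t'],'stand mm',st.round(1),'z',p[2].round(4),'sd mm',(P.std(0)*1e3).round(1),'F',np.mean(F,0).round(1),'open',np.mean(G)*1e3,'yawerr',np.degrees(np.arctan2(A[1,1],A[0,1]))+4.77,'tilt',A[:2,2].round(3))
E
python3 av.py
```

```text
t: 12.05
tool_pos: [0.5125, 0.144, 0.0389]
tool_rot: [-2.314, -2.123, 0.002]
contact_force: [0.2, 0.2, 0.4]
opening: 0.0768
12.35 stand mm [ 83.6 -19.3] z 0.0394 sd mm [0.2 0.1 0.2] F [-0.   0.   0.2] open 77.00089149544804 yawerr -0.14491579463870696 tilt [-0. -0.]
```

```bash
python3 -m handwheel '[0,0,0,0,0,0,0,0,0,0,0,0,0,0,0,0,0,0,0,0,0,0,0,0]' 0.35 20; python3 av.py
python3 -m handwheel '[0,0,0,0,0,0,0,0,0,0,0,0,0,0,0,0,0,0,0,0,0,0,0,0]' 0.4 20; python3 av.py
```

```text
t: 12.75
tool_pos: [0.5132, 0.1444, 0.0396]
tool_rot: [2.314, 2.124, 0.0]
contact_force: [-0.0, -1.0, 0.1]
opening: 0.0553
13.05 stand mm [ 83.5 -19.1] z 0.0396 sd mm [0. 0. 0.] F [-0.2 -0.2  0. ] open 55.44385829973292 yawerr -0.14216371951759044 tilt [-0.  0.]
t: 13.45
tool_pos: [0.5141, 0.1443, 0.0401]
tool_rot: [2.314, 2.123, 0.003]
contact_force: [4.8, 0.1, -0.4]
opening: 0.0512
13.75 stand mm [ 83.5 -18.3] z 0.0401 sd mm [0. 0. 0.] F [ 5.4 -0.7 -1. ] open 51.37838374073342 yawerr -0.14877692113942587 tilt [0.002 0.   ]
```

```bash
python3 -m handwheel '[0,0.001,0,0,0,0,0,0,0,0,0,0,0,0,0,0,0,0]' 0.42 20; python3 av.py
```

```text
t: 14.05
tool_pos: [0.5149, 0.1442, 0.0403]
tool_rot: [2.313, 2.124, 0.002]
contact_force: [3.3, -1.5, 3.9]
opening: 0.0497
14.35 stand mm [ 83.5 -17.4] z 0.0403 sd mm [0. 0. 0.] F [ 3.5 -1.2  4.7] open 49.70808141083263 yawerr -0.1268256539973347 tilt [ 0.002 -0.   ]
```

```bash
python3 -m handwheel '[-0.004,0,0,0,0,0,-0.004,0,0,0,0,0,-0.004,0,0,0,0,0,-0.004,0,0,0,0,0,-0.004,0,0,0,0,0,0,0,0,0,0,0]'; python3 av.py; python3 -c "
from h import *
s=ld('side');w,_=grab('wrist');save(w,'draw1')"
```

```text
t: 14.95
tool_pos: [0.5132, 0.1238, 0.0403]
tool_rot: [2.314, 2.123, 0.002]
contact_force: [3.1, 0.2, 5.9]
opening: 0.0498
15.25 stand mm [103.8 -17.5] z 0.0403 sd mm [0.  0.1 0. ] F [ 3.9 -0.7  5.9] open 49.70681774271984 yawerr -0.1509265991793729 tilt [ 0.002 -0.   ]
```

View pics/draw1.png

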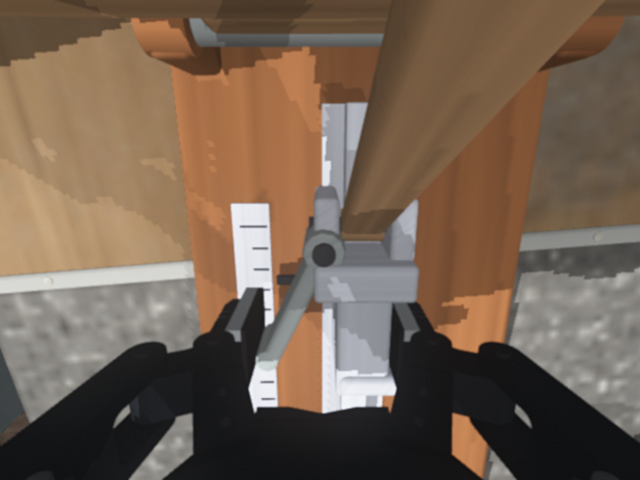

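```bash
cat > foot.py <<'E'
from h import *
import sys
s=ld('wrist');z=np.load('stand.npz')
f=lambda uv,h:((onplane(s,[uv],h)[0,:2]-z['t'])@z['Rm']*1e3).round(1)
if len(sys.argv)>1:
    for a in sys.argv[1:]:
        u,v,h=map(float,a.split(','));print(a,f((u,v),h/1e3))
E
python3 foot.py 365,300,50 365,378,50 285,280,15.5 324,252,49
python3 - <<'E'
from h import *
s=ld('wrist');g=s['im'][262:300,264:314].mean(2).astype(int)
for r in range(0,38,2):print(262+r,g[r,::3])
E
```

```text
365,300,50 [88.5 -1.1]
365,378,50 [ 1.207e+02 -1.000e-01]
285,280,15.5 [ 95.7 -32.7]
324,252,49 [ 71.  -15.5]
262 [227 226 213 119 123 123 116 113 112  96  98  90  80  84 111 123 120]
264 [227 227 212 118 123 111  81  81  82  79  80  80  81  83  97 119 121]
266 [230 229 221 118 123 107  79  80  80  79  80  80  82  84  97 118 120]
268 [153 156 216 117 123 105  80  80  79  79  80  81  84  84 109 118 118]
270 [161 159 216 117 122 106  80  80  79  79  80  82  84  90 117 121 118]
272 [228 226 224 115 124 107  79  80  79  80  79  82  85  98 118 121 122]
274 [228 226 224 121 116  83  67  66  66  67  69  83  85 109 120 123 120]
276 [228 227 224 123  94  53  53  54  53  52  63  85  90 115 122 124 122]
278 [226 226 225 129  93  57  58  58  58  57  77  84  99 119 123 123 122]
280 [227 226 224 128  97  58  57  59  57  60  83  84 109 120 123 125 122]
282 [235 235 235 129  98  58  58  58  57  68  85  89 116 122 123 124 122]
284 [238 238 239 139 108  72  62  62  62  77  85  98 119 123 124 124 122]
286 [238 239 239 136 122 100  79  79  77  83  86 108 121 123 125 125 119]
288 [183 195 215 134 122  88  80  80  80  83  88 116 121 123 124 124 117]
290 [130 161 216 142 121  87  81  78  83  85  97 119 123 123 125 123 112]
292 [199 239 240 146 122  88  79  78  84  85 107 120 123 124 124 121 106]
294 [200 238 240 159 130  89  81  82  83  88 114 122 122 124 125 118  96]
296 [195 238 239 166 134  93  80  82  84  95 118 123 123 125 123 114  85]
298 [192 238 240 168 134  99  87  83  85 105 120 124 124 124 121 107  76]
```

```bash
python3 -m handwheel '[-0.004,0,0,0,0,0,-0.004,0,0,0,0,0,-0.004,0,0,0,0,0,-0.004,0,0,0,0,0,-0.004,0,0,0,0,0,-0.004,0,0,0,0,0,-0.004,0,0,0,0,0,-0.004,0,0,0,0,0,-0.004,0,0,0,0,0,-0.004,0,0,0,0,0,-0.004,0,0,0,0,0,-0.004,0,0,0,0,0,-0.004,0,0,0,0,0,-0.004,0,0,0,0,0,-0.004,0,0,0,0,0,-0.004,0,0,0,0,0,-0.004,0,0,0,0,0,-0.004,0,0,0,0,0,-0.004,0,0,0,0,0,0,0,0,0,0,0]'; python3 av.py
cat > look.py <<'E'
from h import *
import sys
w,_=grab('wrist');s=ld('wrist');z=np.load('stand.npz')
f=lambda uv,h:((onplane(s,[uv],h)[0,:2]-z['t'])@z['Rm']*1e3).round(2)
g=w.astype(int);h=cv2.cvtColor(w,cv2.COLOR_RGB2HSV)
c=cv2.inRange(h,(15,130,80),(32,255,255));c[:200]=0;c[:,:170]=0;c[:,262:]=0
c=cv2.morphologyEx(c,cv2.MORPH_OPEN,np.ones((3,3),np.uint8))
k,l,st,ce=cv2.connectedComponentsWithStats(c)
for i in np.argsort(-st[1:,4])[:2]+1: print('clip?',st[i],ce[i],f(ce[i],.0175))
d=((g.max(2)<75)).astype(np.uint8)*255;d[:250]=0;d[310:]=0;d[:,:262]=0;d[:,310:]=0
k,l,st,ce=cv2.connectedComponentsWithStats(d)
for i in np.argsort(-st[1:,4])[:3]+1: print('dark?',st[i],ce[i],f((st[i][0],ce[i][1]),.0155))
if len(sys.argv)>1: save(w,sys.argv[1])
E
python3 look.py draw2
```

```text
t: 17.3
tool_pos: [0.5067, 0.0478, 0.0402]
tool_rot: [2.314, 2.122, 0.001]
contact_force: [5.0, -0.9, 5.4]
opening: 0.0497
17.6 stand mm [180.1 -17.5] z 0.0403 sd mm [0.  0.1 0. ] F [ 4.  -1.9  5.9] open 49.74003255395251 yawerr -0.15558661272168806 tilt [ 0.002 -0.001]
clip? [ 185  289   55   23 1015] [209.14876847 298.92413793] [180.13 -66.88]
dark? [277 275  19  10 159] [285.60377358 279.2327044 ] [171.55 -36.36]
dark? [262 290   2  20  26] [262.23076923 300.5       ] [182.01 -43.59]
```

View pics/draw2.png

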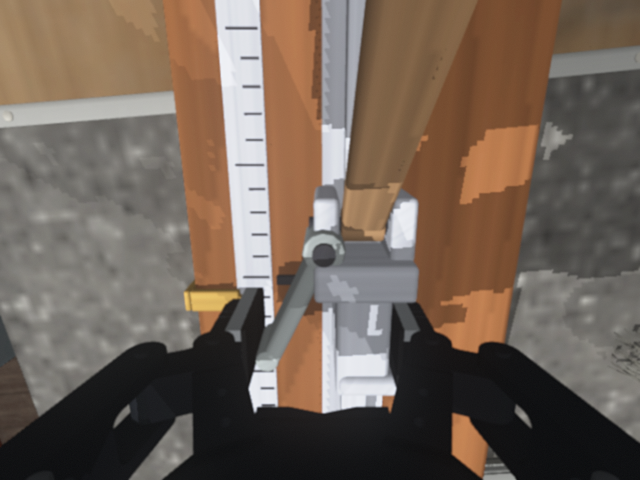

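Run:
```python
from h import *
s=ld('wrist');z=np.load('stand.npz');im=s['im'].astype(int)
f=lambda uv,h:((onplane(s,[uv],h)[0,:2]-z['t'])@z['Rm']*1e3).round(1)
for v in range(282,318):
    print(v,im[v,195:225].mean(0).round().astype(int),im[v,188:192].mean(0).round().astype(int),'z17.5',f((210,v),.0175),'z12',f((210,v),.012)[0])
```

```text
282 [156 105  70] [111 106  98] z17.5 [171.9 -65.8] z12 174.3
283 [147  99  66] [109 101  88] z17.5 [172.4 -65.8] z12 174.8
284 [128  86  59] [106  95  77] z17.5 [172.9 -65.8] z12 175.3
285 [109  74  51] [104  90  66] z17.5 [173.4 -65.9] z12 175.8
286 [99 68 48] [100  84  57] z17.5 [173.8 -65.9] z12 176.3
287 [97 67 47] [96 79 50] z17.5 [174.3 -66. ] z12 176.8
288 [96 69 46] [94 75 45] z17.5 [174.8 -66. ] z12 177.3
289 [95 73 46] [92 74 44] z17.5 [175.3 -66.1] z12 177.8
290 [106  85  50] [101  81  47] z17.5 [175.8 -66.1] z12 178.3
291 [142 113  63] [130 106  60] z17.5 [176.3 -66.2] z12 178.8
292 [183 148  81] [166 136  76] z17.5 [176.7 -66.2] z12 179.3
293 [212 173  96] [188 154  86] z17.5 [177.2 -66.2] z12 179.8
294 [224 185 103] [194 159  88] z17.5 [177.7 -66.3] z12 180.3
295 [227 190 106] [194 159  88] z17.5 [178.2 -66.3] z12 180.8
296 [229 193 107] [193 159  87] z17.5 [178.7 -66.4] z12 181.3
297 [230 193 107] [192 157  86] z17.5 [179.2 -66.4] z12 181.9
298 [228 190 106] [190 155  84] z17.5 [179.7 -66.5] z12 182.4
299 [226 187 104] [190 154  84] z17.5 [180.2 -66.5] z12 182.9
300 [
[... 410 characters left out ...]
6 -66.8] z12 186.5
307 [217 179  99] [190 154  84] z17.5 [184.1 -66.9] z12 187.0
308 [213 176  97] [190 154  84] z17.5 [184.6 -66.9] z12 187.5
309 [205 168  93] [183 150  88] z17.5 [185.1 -66.9] z12 188.0
310 [188 150  86] [160 138  99] z17.5 [185.6 -67. ] z12 188.6
311 [167 125  79] [133 124 109] z17.5 [186.1 -67. ] z12 189.1
312 [152 108  75] [123 120 114] z17.5 [186.7 -67.1] z12 189.6
313 [145 102  73] [125 121 117] z17.5 [187.2 -67.1] z12 190.1
314 [142 101  72] [128 124 119] z17.5 [187.7 -67.2] z12 190.7
315 [139  99  71] [129 125 121] z17.5 [188.2 -67.2] z12 191.2
316 [138  99  72] [130 126 122] z17.5 [188.7 -67.3] z12 191.7
317 [136  98  72] [127 123 118] z17.5 [189.2 -67.3] z12 192.2
```

```bash
python3 -m handwheel '[-0.0035,0,0,0,0,0,-0.0035,0,0,0,0,0,-0.0025,0,0,0,0,0,0,0,0,0,0,0,0,0,0,0,0,0]'; python3 av.py; python3 look.py
python3 - <<'E'
from h import *
s=ld('wrist');z=np.load('stand.npz');im=s['im'].astype(int)
f=lambda uv,h:((onplane(s,[uv],h)[0,:2]-z['t'])@z['Rm']*1e3).round(1)
b=im[:,205:225,0].mean(1);g=np.gradient(b);r=np.arange(240,320)
u=r[np.argmax(g[240:320])];d=r[np.argmin(g[240:320])]
print(u,d,f((212,u),.0175),f((212,d),.0175))
E
```

```text
t: 18.15
tool_pos: [0.5059, 0.0385, 0.0403]
tool_rot: [2.313, 2.123, 0.001]
contact_force: [4.2, -2.0, 5.1]
opening: 0.0497
18.45 stand mm [189.6 -17.5] z 0.0403 sd mm [0. 0. 0.] F [ 4.7 -2.3  5.2] open 49.717181481758736 yawerr -0.1515921577697723 tilt [ 0.002 -0.001]
clip? [ 183  269   59   24 1237] [210.6523848  280.33548909] [180.68 -65.37]
dark? [277 274  19  11 166] [285.51807229 279.15662651] [181.08 -36.33]
dark? [262 290   2  20  26] [262.23076923 300.57692308] [191.62 -43.56]
271 264 [176.3 -64.4] [173.  -64.1]
```

```bash
python3 -m handwheel '[0,0.001,0,0,0,0,0,0.0007,0,0,0,0]' 0.46 40
python3 -m handwheel '[0,0.001,0,0,0,0,0,0.0007,0,0,0,0]' 0.50 40
python3 -m handwheel '[0,0.001,0,0,0,0,0,0.0007,0,0,0,0]' 0.54 40
python3 av.py; python3 look.py
```

```text
t: 18.7
tool_pos: [0.5077, 0.0384, 0.0406]
tool_rot: [2.314, 2.122, 0.001]
contact_force: [2.5, -1.7, 7.5]
opening: 0.0464
t: 18.9
tool_pos: [0.5095, 0.0383, 0.0407]
tool_rot: [2.315, 2.122, 0.001]
contact_force: [1.9, -2.3, 8.0]
opening: 0.043
t: 19.1
tool_pos: [0.5112, 0.0383, 0.0407]
tool_rot: [2.315, 2.122, 0.002]
contact_force: [2.4, -0.6, 7.3]
opening: 0.0394
19.4 stand mm [189.2 -12.3] z 0.0406 sd mm [0. 0. 0.] F [ 4.  -0.7  6.8] open 39.44128976611155 yawerr -0.21500021946001713 tilt [0.002 0.   ]
clip? [ 171  270   59   23 1188] [199.48653199 281.26936027] [180.84 -65.24]
dark? [263 275  29  35 419] [275.44152745 290.61575179] [186.44 -37.72]
dark? [299 261  11   7  61] [304.73770492 263.45901639] [173.37 -21.12]
```

```bash
python3 -m handwheel '[0,0.001,0,0,0,0,0,0.0007,0,0,0,0]' 0.58 40
python3 -m handwheel '[0,0.001,0,0,0,0,0,0.0007,0,0,0,0]' 0.62 40
python3 -m handwheel '[0,0.001,0,0,0,0,0,0.0007,0,0,0,0,0,0,0,0,0,0]' 0.67 40
python3 av.py; python3 look.py sq1;python3 foot.py
```

```text
t: 19.65
tool_pos: [0.5129, 0.0382, 0.0408]
tool_rot: [2.315, 2.122, 0.002]
contact_force: [1.1, -0.7, 8.5]
opening: 0.0357
t: 19.85
tool_pos: [0.5145, 0.0378, 0.0409]
tool_rot: [2.314, 2.122, 0.001]
contact_force: [0.8, -3.1, 9.3]
opening: 0.0324
t: 20.15
tool_pos: [0.5166, 0.0375, 0.0411]
tool_rot: [2.314, 2.122, 0.002]
contact_force: [2.5, -2.3, 8.4]
opening: 0.0282
20.45 stand mm [189.7  -6.8] z 0.0411 sd mm [0. 0. 0.] F [ 3.3 -2.6  9.2] open 28.318149157249987 yawerr -0.1842186998351858 tilt [ 0.003 -0.001]
clip? [170 269  48  23 943] [192.56733828 280.40296925] [181.14 -62.91]
dark? [262 297   7  13  69] [264.30434783 302.13043478] [192.95 -33.03]
dark? [278 294   6  16  61] [281.2295082  303.26229508] [193.56 -25.7 ]
dark? [262 275  20   3  60] [271.5 276. ] [180.02 -32.39]
```

View pics/sq1.png

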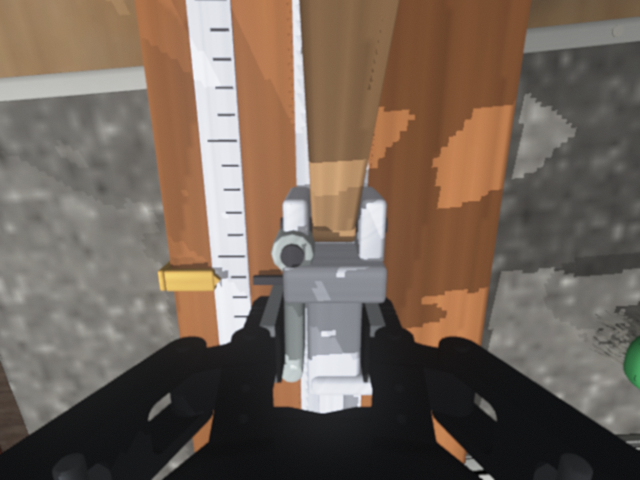

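```bash
python3 -m handwheel '[0,0.0003,0,0,0,0,0,0,0,0,0,0,0,0,0,0,0,0,0,0,0,0,0,0,0,0,0,0,0,0,0,0,0,0,0,0]' 1 60
python3 av.py; python3 look.py sq2
python3 - <<'E'
from h import *
s=ld('wrist');z=np.load('stand.npz');im=s['im'].astype(int)
f=lambda uv,h:((onplane(s,[uv],h)[0,:2]-z['t'])@z['Rm']*1e3).round(1)
for v in range(262,300,1):print(v,'clip',im[v,185:210,0].mean().round(),f((197,v),.0175)[0],'ptr',im[v,256:268].mean().round(),f((258,v),.0155))
E
```

```text
t: 21.1
tool_pos: [0.5175, 0.0376, 0.0414]
tool_rot: [2.312, 2.122, 0.003]
contact_force: [5.4, -2.5, 9.0]
opening: 0.0257
21.4 stand mm [189.5  -6. ] z 0.0415 sd mm [0. 0. 0.] F [ 5.8 -2.   9. ] open 25.593570738285692 yawerr -0.12733565680814074 tilt [ 0.004 -0.001]
clip? [170 269  47  23 916] [191.97052402 280.60043668] [181.19 -62.49]
dark? [262 296  11  14 122] [266.18852459 302.18032787] [192.93 -32.27]
dark? [262 275  18   3  37] [270.7027027  275.54054054] [179.72 -31.63]
dark? [290 264   6   2   9] [292.66666667 264.55555556] [174.49 -18.89]
262 clip 161.0 172.4 ptr 114.0 [173.2 -33.1]
263 clip 144.0 172.9 ptr 114.0 [173.7 -33.1]
264 clip 127.0 173.3 ptr 114.0 [174.2 -33.1]
265 clip 118.0 173.8 ptr 114.0 [174.7 -33.2]
266 clip 112.0 174.3 ptr 114.0 [175.1 -33.2]
267 clip 108.0 174.7 ptr 114.0 [175.6 -33.2]
268 clip 104.0 175.2 ptr 114.0 [176.1 -33.2]
269 clip 108.0 175.7 ptr 109.0 [176.6 -33.3]
270 clip 134.0 176.1 ptr 94.0 [177.  -33.3]
271 clip 177.0 176.6 ptr 84.0 [177.5 -33.3]
272 clip 212.0 177.1 ptr 81.0 [178.  -33.3]
273 clip 229.0 177.6 ptr 79.0 [178.5 -33.4]
274 cli
[... 447 characters left out ...]
 182.8 ptr 90.0 [183.8 -33.6]
285 clip 229.0 183.3 ptr 104.0 [184.3 -33.7]
286 clip 229.0 183.8 ptr 113.0 [184.8 -33.7]
287 clip 229.0 184.3 ptr 114.0 [185.3 -33.7]
288 clip 228.0 184.8 ptr 113.0 [185.8 -33.7]
289 clip 224.0 185.3 ptr 113.0 [186.3 -33.8]
290 clip 209.0 185.8 ptr 113.0 [186.8 -33.8]
291 clip 192.0 186.2 ptr 112.0 [187.3 -33.8]
292 clip 183.0 186.7 ptr 112.0 [187.8 -33.8]
293 clip 182.0 187.2 ptr 113.0 [188.3 -33.9]
294 clip 182.0 187.7 ptr 111.0 [188.8 -33.9]
295 clip 182.0 188.2 ptr 102.0 [189.3 -33.9]
296 clip 182.0 188.7 ptr 89.0 [189.8 -33.9]
297 clip 182.0 189.2 ptr 78.0 [190.3 -34. ]
298 clip 182.0 189.7 ptr 69.0 [190.8 -34. ]
299 clip 182.0 190.2 ptr 63.0 [191.3 -34. ]
```

View pics/sq2.png

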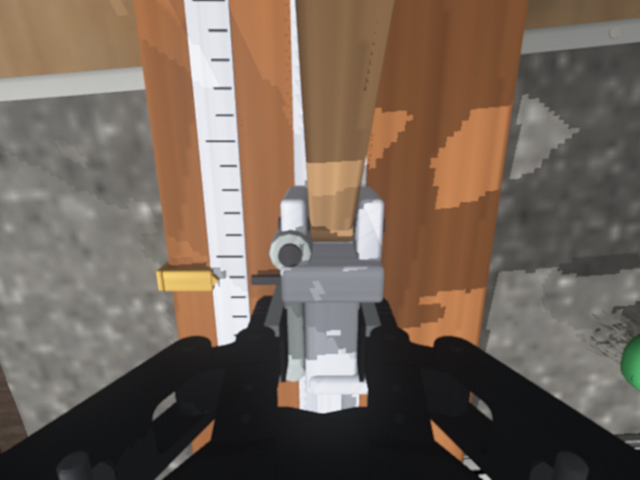

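```bash
python3 -m handwheel '[0,0,0,0,0,0,0,0,0,0,0,0,0,0,0,0,0,0,0,0,0,0,0,0,0,0,0,0,0,0]'; python3 av.py; python3 look.py; python3 -c "
from h import *
a,_=grab('side');save(a[100:400,200:500],'fin')"
```

```text
t: 21.95
tool_pos: [0.5175, 0.0376, 0.0415]
tool_rot: [2.312, 2.122, 0.003]
contact_force: [6.7, -2.2, 9.5]
opening: 0.0255
22.25 stand mm [189.5  -6. ] z 0.0415 sd mm [0. 0. 0.] F [ 5.5 -1.9  9. ] open 25.514775044568307 yawerr -0.1285145326900743 tilt [ 0.004 -0.001]
clip? [170 269  47  23 921] [191.91205212 280.54831705] [181.18 -62.48]
dark? [262 296  11  14 123] [266.17073171 302.1300813 ] [192.93 -32.23]
dark? [262 275  18   3  38] [270.84210526 275.57894737] [179.76 -31.59]
dark? [290 264   7   2  10] [293.  264.5] [174.48 -18.85]
```

View pics/fin.png

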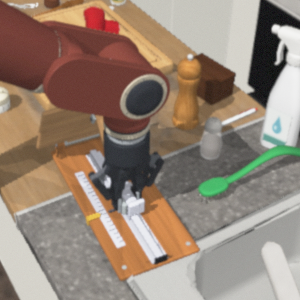

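Everything is steady: the foot is pinched, the pointer is at the clip, and the pepper mill, salt shaker and egg timer are still standing. I'm handing in.

```bash
python3 -c "
from station import ctrl
print(ctrl.finish_job())"
```

```text
the job is handed in; nothing more can be done
None
```

The stand is set up and I handed the job in at about t = 22 s, still holding the foot. I lifted the panel by its handle to its stop and let go; the next picture showed it staying there. Then I pinched the foot lightly with the lever open, drew it about 106 mm to the clip, and squeezed the lever shut at 60 N while the hand followed.

**Last checks:**
- **Pointer:** before the squeeze it measured 181.1 mm along the stand, and the clip's centre 181.1–181.3 mm. With the lever shut, my readings spread from about 180.5 mm (from the foot's shape) to 182.2 mm (from the pointer's lit top), so it is level to about 1 mm. In my last two checks, about 1 s apart, the hand stayed put.
- **Lever:** it looks fully shut, in line with the foot. The finger opening is 25.5 mm against the nominal 28 mm. I take the difference as give in the pads, since the 26 mm handle also read about 25 mm at 30 N, but I did not measure the lever angle directly.
- **Forces:** contact force was about 11 N at the end. The highest I read during the job was about 20 N.
- **Other items:** the pepper mill and salt shaker stand where they were, and the egg timer is partly in view at the picture's edge. The arm was never near them.

**What went wrong on the way:** the first close on the foot was about 4 mm off along the rail and caught its nose at about 13 N. I opened, shifted the hand and gripped again. I also went past the viewing budget, with 12 pictures viewed instead of 10.

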